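# Level the guitar work board

### The job

Stand the blue spirit level on the pale strip of the hinged work board, lying along the strip, and let go of it. Then grip the black knob at the board's end, push it down so that its clutch takes hold of the levelling screw, and turn it until the bubble rests between the two lines. Finish still gripping the knob and pressing it down, with the bubble centred, and leave everything else on the bench alone.

Things in the scene. Friction and masses are not known exactly. Their poses are not given: they have to be found in the camera images.
- level: Blue spirit level, 160 long (x) x 26 wide (y) x 36 high; on the middle of its top a yellow-green vial, 84 long, standing 8 above the top face. 0.35 kg. Origin: centre of its underside, z up. Starts flat on the bench, left or right of the stand. Grip it across its 26 mm width near the middle. Its two ends are alike: either way round will do.
- bubble (a joint): White bubble (14 long) in the level's vial: offset in m from the vial's centre along the level's +x, -0.033 to 0.033. Floats to the higher end, 1.4 mm per mrad of tilt; settles in about 1 s. Two black lines around the centre have inner edges 18 apart, so within 2 mm of zero the bubble lies between them.
- stand: Grey base plate, 150 (x) x 340 (y) x 12, fixed to the bench; origin at its underside's centre. On it a wooden work board, 150 x 245 x 16 (y = -170 to 75), top about 58 above the bench, is hinged at y = -152; its other end is carried by a grey jack block, 76 x 70, y = 85 to 155, 58 high, which bears the knob. The board starts low at the knob end by 5 to 15 mrad.
- strip (a point): Centre of the pale strip (170 x 36, on a green patch) on the board's top face, over y = -45 mm of the stand. Tilts with the board: y runs along the strip and the board towards the knob, z is the board's upward normal. The knob's axis is at x = 0, y = +160 mm from here.
- knob: Black round levelling knob, 40 across, white mark on top. z up along its axis. Origin on the axis, 5 above the jack's top when up; the knob fills 10 to 44 above its origin. Grip it round the side at any yaw. Clockwise from above raises this end of the board: 5 mrad of tilt, so 7 mm of bubble, per rad. 1 to 3 rad clockwise are needed from the start.
- screw_flange: Brass flange of the levelling screw, 40 across, 8 high, on the jack's top right under the knob, 7 below it when the knob is up. Origin at the centre of its underside, z up. It turns with the screw, driven by the knob's clutch (four studs under the knob) when the knob is pressed onto it.
- knob_push (a joint): How far the knob is pushed down, m (0 up). A spring holds it up: 2 N to start, 3.5 N at 0.003, where the clutch touches the flange. Above that it spins idle; pressed (0.003 to 0.0035, 10 to 15 N in all) it drives the screw. The screw stays put when the knob is let up, so it can be wound in strokes: press, turn, let up, turn back.
- sanding_block: Bystander, to be left alone: wooden sanding block with cork sole, 150 x 45 x 32 (mm).
- tape: Bystander, to be left alone: roll of cream masking tape lying flat, 100 across, 48 high (mm).
- glue: Bystander, to be left alone: yellow glue bottle, 52 across, 130 high (mm).
- polish: Bystander, to be left alone: low white tin, 72 across, 40 high (mm).
- screwdriver: Bystander, to be left alone: screwdriver with orange handle, about 200 long (mm).
- spanner: Bystander, to be left alone: steel spanner, about 180 long (mm).
- fret_tray: Bystander, to be left alone: small grey parts tray, 70 x 110 x 22 (mm).
Things that resemble listed ones, but are neither listed nor needed, are in the scene too. There is more than one size of the level; the job needs the middle-sized.

How it is judged:
By the outcome, as a careful person would: the job done as asked, in the order asked, and still so for the second after the job is handed in, while the arm keeps its last pose, push and grip.
It also fails if it takes over 69 s, if anything falls off the work surface, if the arm or the gripper's body presses on something with over 40 N, if the wrist force passes 120 N, or if a joint passes its speed limit or range.

### The arm

A 6-joint arm with a two-finger parallel gripper is mounted at the origin on the work surface. World frame = base frame: x ahead of the robot, y to its left, z up, the work surface at z = 0. Lengths are in m, angles in rad, forces in N, time in s.
With the tool pointing down it reaches from about 0.225 to 0.875 m from the base axis. Payload 3.4 kg.
Tool frame: the origin (TCP) lies at the very end of the fingers, on their centre line; the grasp point (between the pads) lies 19 mm behind it; z points along the fingers, y is the line along which they close (so a half turn about z gives the same grasp; the last joint's range is limited). The gripper opens to 85 mm and grips with 20 to 120 N. Pads are 22 mm wide; open, the fingers measure 114 mm over their backs; the gripper's body (76 mm by 85 mm) begins 54 mm behind the grasp point. The pads swing forward as they close: fully open they stand 13 mm farther back than shut.
Start: joints at [1.042, 0.276, 1.505, -0, 1.361, -0.121], TCP at [0.228, 0.528, 0.231] pointing down, gripper open.
Joint ranges: [-2.89, 2.89], [-0.75, 2.08], [0.22, 2.7], [-1.18, 4.32], [0.11, 2.71], [-2.7, 2.7]. Speed limits (rad/s): [2.57, 2.57, 3.14, 3.14, 3.14, 3.14].

### API

Orientations are given as a unit quaternion [w, x, y, z].
In Python, from rig import readout, vision, manip gives the robot as it stands.
- The arm moves only by the shell command python3 -m handwheel 'ROWS' [FORCE]. ROWS is JSON, a list of rows, each a list of 3 entries, a list of its own where there are three numbers: the shift along the tool's x, y, z in mm, then the turn, a rotation vector about the tool's x, y, z in units of 6 degrees (1.0 is 6 degrees), then the closure, from -1 (fully open) to 1 (shut), so that 0 is half open. A call has 1 to 20 rows; each row shifts and turns the commanded pose from where the row before left it, along the tool's axes as they then stand; what a row does not reach is not made up. A row lasts 1/8 s, in which the tool goes at most 62.5 mm and 10.7 degrees, less where a joint would pass 70% of its speed; a pose out of reach is approached as far as the arm can. A call is refused whole if a number of a shift passes 62.5 or a number of a turn 1, either way. A call with a gripper value outside its range is refused whole. The fingers move at their own pace and stop on an object; FORCE is the grip in N (left out, the last holds). Time passes only in rows, so rows that do not move let the fingers close. It gives the time, the measured TCP pose, the force, the opening and the grip force at its end, in the units of the state.
- readout.get_state(): the state, without advancing time (a new reading comes with each control period).
- vision.get_image(name): name is "side" or "top" or "wrist"; returns the picture (384x512x3 uint8, blue, green, red); there is no depth.
- vision.camera_params(name): a dict with "intrinsics" (3x3 intrinsics, pixels), "rvec" (rotation vector, rad) and "tvec" (3), from world to camera coordinates, as OpenCV has them; the wrist camera has in their place "hand_eye" (4x4, takes a point from camera to tool coordinates, whose origin is the TCP and whose axes are the flange's). Camera axes: x right, y down, z forward; pixel columns grow to the right and rows downward; lengths in m; the calibration is good to about 2 mm. A picture is of the moment at which its call begins: read the wrist's pose just before it. camera_params takes no time and is no camera call.
- manip.sign_off(): hands the job in; it is judged then, once.
The state is a dict: "clock": time; "qpos": joint angles; "qd": joint speeds; "effort": joint torques, N m; "position": TCP position; "ee_rot": TCP orientation; "contact_force": force on the tool from outside, world axes, zero at the start; "moment": the same for the moment, N m; "width": finger opening in m; "gripper_force": force on a finger pad.
Only numpy, scipy, OpenCV 4.12 (cv2) and the standard library are available. Lean on these libraries where they do the work, as an engineer would, in place of code of your own. Each camera call takes 0.05 s, during which the arm holds its last target. There are 200 camera calls.

## Working session

There is one attempt and no reset: what is moved stays moved. The work goes in short steps, Python scripts to look and compute and a shell command to move; the robot and the scene stay as the last step left them, time stands still between calls to the robot, and variables do not carry over. Pictures are saved under pics/ and viewed, at most 10 in all, crops included, and the job is handed in when it is done.

```bash
mkdir -p pics; ls; python3 - <<'E'
from rig import readout, vision
import cv2,numpy as np
s=readout.get_state();print({k:np.round(v,3).tolist() for k,v in s.items()})
for n in("top","side"):
    cv2.imwrite(f"pics/{n}0.png",vision.get_image(n))
    p=vision.camera_params(n);print(n,{k:np.round(v,4).tolist() for k,v in p.items()})
print({k:np.round(v,4).tolist() for k,v in vision.camera_params("wrist").items()})
E
```

```text
pics
{'clock': 0.0, 'qpos': [1.042, 0.277, 1.506, -0.0, 1.361, -0.121], 'qd': [-0.001, 0.0, 0.001, -0.001, 0.001, -0.001], 'effort': [0.003, -41.677, -24.581, 0.0, 0.011, -0.0], 'position': [0.228, 0.527, 0.23], 'ee_rot': [-0.0, 0.202, 0.979, -0.001], 'contact_force': [-0.566, 0.887, 0.139], 'moment': [0.014, 0.03, 0.026], 'gripper_force': 0.0, 'width': 0.086}
top {'intrinsics': [[382.1363, 0.0, 251.7304], [0.0, 382.1363, 184.3286], [0.0, 0.0, 1.0]], 'rvec': [2.1664, -2.2209, 0.0784], 'tvec': [-0.0482, 0.514, 1.1787]}
side {'intrinsics': [[393.5443, 0.0, 252.9485], [0.0, 393.5443, 188.2237], [0.0, 0.0, 1.0]], 'rvec': [2.1446, -0.4529, 0.2123], 'tvec': [-0.5057, 0.1665, 1.2653]}
{'intrinsics': [[314.6722, 0.0, 260.9682], [0.0, 314.6722, 192.7528], [0.0, 0.0, 1.0]], 'hand_eye': [[0.0006, -0.9651, -0.2618, 0.0662], [1.0, 0.0006, -0.0001, 0.0011], [0.0003, -0.2618, 0.9651, -0.1426], [0.0, 0.0, 0.0, 1.0]]}
```

View pics/top0.png

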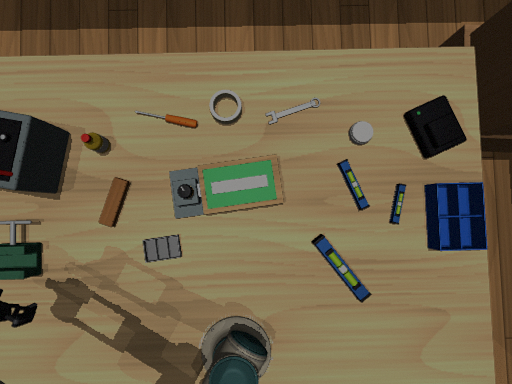

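View pics/side0.png

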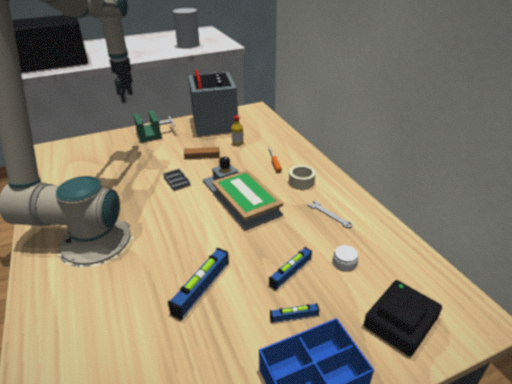

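The top view shows three levels: large at (341,267), medium at (353,184) and small at (398,204). The knob is at (185,190) and the strip at (240,185). I'll measure the lengths and confirm in a crop.

```bash
cat >h.py <<'E'
from rig import readout, vision
import cv2,numpy as np
from scipy.spatial.transform import Rotation as R
def cam(n,s=None):
    p=vision.camera_params(n);K=np.array(p["intrinsics"])
    if n=="wrist":
        s=s or readout.get_state();T=np.eye(4);q=s["ee_rot"]
        T[:3,:3]=R.from_quat([*q[1:],q[0]]).as_matrix();T[:3,3]=s["position"]
        W=T@np.array(p["hand_eye"]);return K,W[:3,:3],W[:3,3]
    r=R.from_rotvec(np.ravel(p["rvec"])).as_matrix();return K,r.T,-r.T@np.ravel(p["tvec"])
def ray(c,uv,z):
    K,r,o=c;uv=np.atleast_2d(np.asarray(uv,float))
    d=np.c_[uv,np.ones(len(uv))]@np.linalg.inv(K).T@r.T
    return (o+d*((z-o[2])/d[:,2])[:,None])
def proj(c,P):
    K,r,o=c;q=(np.atleast_2d(P)-o)@r@K.T;return q[:,:2]/q[:,2:]
def blobs(im,lo,hi,amin):
    m=cv2.inRange(cv2.cvtColor(im,cv2.COLOR_BGR2HSV),lo,hi)
    m=cv2.morphologyEx(m,cv2.MORPH_CLOSE,np.ones((5,5)))
    return [c for c in cv2.findContours(m,0,2)[0] if cv2.contourArea(c)>amin]
def rect(c,cont,z):
    "min-area rectangle of a contour cast on plane z: centre, (long,short), yaw of long axis"
    P=ray(c,cont[:,0],z)[:,:2].astype(np.float32);(x,y),(w,h),a=cv2.minAreaRect(P*1000)
    if w<h:w,h,a=h,w,a+90
    return np.round([x,y,w,h,(a+90)%180-90],1)
E
python3 - <<'E'
from h import *
im=cv2.imread("pics/top0.png");c=cam("top")
print("cam",c[2])
for n,lo,hi,z in(("blue",(100,120,40),(125,255,255),.036),("green",(50,80,60),(85,255,255),.058),):
    for b in blobs(im,lo,hi,80):print(n,cv2.boundingRect(b),rect(c,b,z))
g=im[150:225,150:290];
for b in blobs(g,(0,0,150),(180,60,255),60):
    b=b+[150,150];print("strip",cv2.boundingRect(b),rect(c,b,.058))
for b in blobs(g,(0,0,0),(180,255,45),60):
    b=b+[150,150];print("black",cv2.boundingRect(b),rect(c,b,.1))
cv2.imwrite("pics/crop.png",cv2.resize(im[145:310,150:420],None,fx=2.9,fy=2.9,interpolation=cv2.INTER_CUBIC))
E
```

```text
cam [ 0.43800538 -0.04953317  1.20891784]
blue (316, 237, 53, 63) [ 248.8 -328.   215.5   34.9   37. ]
blue (393, 185, 13, 38) [ 442.4 -510.8  116.9   19.   -13.8]
blue (432, 182, 55, 69) [ 398.4 -694.4  205.8  159.3   -0. ]
blue (340, 161, 28, 48) [ 504.4 -375.   151.4   24.    23.4]
green (0, 247, 36, 32) [295.1 640.4 105.5  90.9  88.5]
green (203, 160, 74, 49) [512.7 -22.8 209.  119.8 -83.1]
black (178, 179, 23, 26) [487.8 123.6  70.7  60.4   9.6]
```

View pics/crop.png

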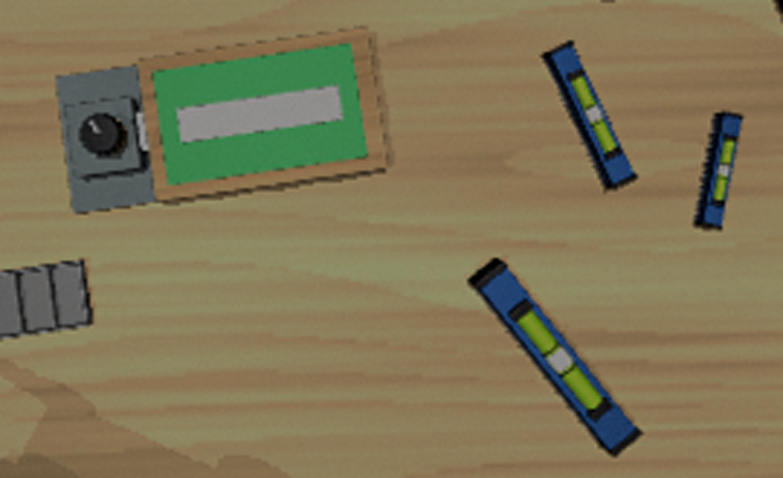

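The level lengths come out at about 215, 151 and 117 mm. The one at (353,184) is the middle-sized 160 mm level, so that's the target. Moving above it.

```bash
python3 -m handwheel '[[[-38,-45,1.5],[0,0,0],-1],[[-38,-45,1.5],[0,0,0],-1],[[-38,-45,1.5],[0,0,0],-1],[[-38,-45,1.5],[0,0,0],-1],[[-38,-45,1.5],[0,0,0],-1],[[-38,-45,1.5],[0,0,0],-1],[[-38,-45,1.5],[0,0,0],-1],[[-38,-45,1.5],[0,0,0],-1],[[-38,-45,1.5],[0,0,0],-1],[[-38,-45,1.5],[0,0,0],-1],[[-38,-45,1.5],[0,0,0],-1],[[-38,-45,1.5],[0,0,0],-1],[[-38,-45,1.5],[0,0,0],-1],[[-38,-45,1.5],[0,0,0],-1],[[-38,-45,1.5],[0,0,0],-1],[[-38,-45,1.5],[0,0,0],-1],[[0,0,0],[0,0,1],-1],[[0,0,0],[0,0,1],-1],[[0,0,0],[0,0,1],-1],[[0,0,0],[0,0,1],-1]]'
python3 -m handwheel '[[[0,0,0],[0,0,1],-1],[[0,0,0],[0,0,1],-1],[[0,0,0],[0,0,1],-1],[[0,0,0],[0,0,1],-1],[[0,0,0],[0,0,1],-1],[[0,0,0],[0,0,1],-1],[[0,0,0],[0,0,1],-1],[[0,0,0],[0,0,1],-1],[[0,0,0],[0,0,1],-1],[[0,0,0],[0,0,1],-1],[[0,0,0],[0,0,1],-1],[[0,0,0],[0,0,1],-1],[[0,0,0],[0,0,1],-1],[[0,0,0],[0,0,1],-1],[[0,0,0],[0,0,1],-1],[[0,0,0],[0,0,1],-1],[[0,0,0],[0,0,1],-1],[[0,0,0],[0,0,1],-1],[[0,0,0],[0,0,0.2],-1],[[0,0,0],[0,0,0],-1]]'
cat >>h.py <<'E'
def rel(s,p):
    "world point -> tool-frame offset in mm"
    q=s["ee_rot"];M=R.from_quat([*q[1:],q[0]]).as_matrix()
    return np.round((np.asarray(p)-s["position"])@M*1000,1)
def yang(s):
    q=s["ee_rot"];y=R.from_quat([*q[1:],q[0]]).as_matrix()[:,1];return np.degrees(np.arctan2(y[1],y[0]))
E
python3 - <<'E'
from h import *
s=readout.get_state();im=vision.get_image("wrist");cv2.imwrite("pics/w1.png",im);c=cam("wrist",s)
print(s["clock"],s["position"],yang(s),s["qpos"])
for b in blobs(im,(100,120,40),(125,255,255),500):print(cv2.boundingRect(b),rect(c,b,.036))
for b in blobs(im,(25,120,80),(50,255,255),100):
    r=rect(c,b,.042);print("vial",cv2.boundingRect(b),r,rel(s,[r[0]/1e3,r[1]/1e3,.036]))
E
```

```text
clock: 2.6
position: [0.5004, -0.3741, 0.2065]
ee_rot: [-0.001, 0.403, 0.915, 0.0]
contact_force: [-0.5, -0.1, -0.3]
width: 0.0852
gripper_force: 0.0
clock: 5.1
position: [0.5005, -0.3741, 0.207]
ee_rot: [-0.0, 0.979, 0.204, -0.0]
contact_force: [0.3, 0.4, 0.3]
width: 0.0857
gripper_force: 0.0
5.1 [ 0.50054628 -0.3740935   0.20698021] -66.49746720711744 [-7.53143767e-01  3.64606037e-01  1.43320221e+00  6.86843291e-05
  1.34437569e+00  4.07440492e-01]
(431, 362, 40, 22) [ 367.8 -686.6   48.4   31.6  -66.4]
(420, 247, 92, 59) [ 480.  -637.1  107.1   52.3  -89.4]
(314, 245, 43, 64) [ 428.6 -500.5   78.2   28.7  -13.7]
(254, 94, 26, 148) [ 505.3 -376.6  151.5   24.2   23.2]
vial (334, 272, 21, 21) [ 427.7 -504.1   25.7   10.3  -16. ] [-118.6   90.3  170.9]
vial (260, 185, 12, 29) [ 480.5 -387.    29.7   11.3   23.6] [-23.5   3.9 171. ]
vial (260, 130, 14, 37) [ 528.3 -367.    35.1   12.6   23.5] [ 28.3   4.7 171. ]
```

View pics/w1.png

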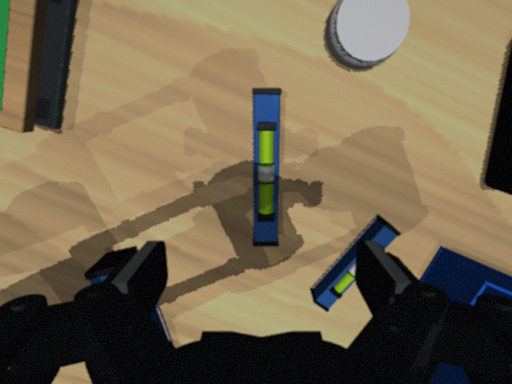

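The wrist view shows the medium level upright at (267,167), centred between the fingers. The small one is at (355,262). Descending and gripping.

```bash
python3 -m handwheel '[[[2,4.3,47],[0,0,0],-1],[[0,0,50],[0,0,0],-1],[[0,0,50],[0,0,0],-1],[[0,0,30],[0,0,0],-1],[[0,0,20],[0,0,0],-1],[[0,0,0],[0,0,0],-1],[[0,0,0],[0,0,0],1],[[0,0,0],[0,0,0],1],[[0,0,0],[0,0,0],1],[[0,0,0],[0,0,0],1],[[0,0,0],[0,0,0],1],[[0,0,0],[0,0,0],1],[[0,0,0],[0,0,0],1],[[0,0,0],[0,0,0],1],[[0,0,0],[0,0,0],1],[[0,0,0],[0,0,0],1],[[0,0,0],[0,0,0],1],[[0,0,0],[0,0,0],1]]' 50
```

```text
clock: 7.4
position: [0.5047, -0.3778, 0.0113]
ee_rot: [0.001, 0.979, 0.203, 0.001]
contact_force: [-0.5, 0.8, 6.1]
width: 0.0254
gripper_force: 52.2
```

```bash
python3 - <<'E'
from h import *
im=cv2.imread("pics/top0.png");cs=[cam("top"),cam("side")]
g=blobs(im,(50,80,60),(85,255,255),1000)[0]
x,y,w,h=cv2.boundingRect(g)
m=cv2.inRange(cv2.cvtColor(im,cv2.COLOR_BGR2HSV),(0,0,110),(180,50,255));k=np.zeros_like(m);k[y+4:y+h-4,x+4:x+w-4]=255
for b in cv2.findContours(m&k,0,2)[0]:
    if cv2.contourArea(b)>150:print(cv2.boundingRect(b),[rect(cs[0],b,z) for z in(.058,)])
gr=rect(cs[0],g,.058);print("green",gr)
a=np.radians(96.9);d=np.array([np.cos(a),np.sin(a)])
print("knob pred",gr[:2]/1000+.16*d, "knob rays",[ray(cs[0],[184.8,191.2],z) for z in(.1,.107,.12)])
E
```

```text
(211, 174, 57, 20) [array([512.6, -22.4, 169.3,  35.9, -83.1])]
green [512.7 -22.8 209.  119.8 -83.1]
knob pred [0.49347811 0.13604117] knob rays [array([[0.49223011, 0.13437404, 0.1       ]]), array([[0.49188782, 0.13321313, 0.107     ]]), array([[0.49125213, 0.13105716, 0.12      ]])]
```

Gripped at 25 mm width. Lifting and carrying it over the strip.

```bash
python3 -m handwheel '[[[0,0,-30],[0,0,0],1],[[0,0,-50],[0,0,0],1],[[0,0,-50],[0,0,0],1],[[21.3,-46,0],[0,0,0],1],[[21.3,-46,0],[0,0,0],1],[[21.3,-46,0],[0,0,0],1],[[21.3,-46,0],[0,0,0],1],[[21.3,-46,0],[0,0,0],1],[[21.3,-46,0],[0,0,0],1],[[21.3,-46,0],[0,0,0],1],[[0,0,0],[0,0,-1],1],[[0,0,0],[0,0,-1],1],[[0,0,0],[0,0,-1],1],[[0,0,0],[0,0,-1],1],[[0,0,0],[0,0,-1],1],[[0,0,0],[0,0,-1],1],[[0,0,0],[0,0,-1],1],[[0,0,0],[0,0,-1],1],[[0,0,0],[0,0,-1],1],[[0,0,0],[0,0,-1],1]]'
python3 -m handwheel '[[[0,0,0],[0,0,-1],1],[[0,0,0],[0,0,-1],1],[[0,0,0],[0,0,-0.2],1],[[0,0,0],[0,0,0],1]]'
python3 - <<'E'
from h import *
s=readout.get_state();im=vision.get_image("wrist");cv2.imwrite("pics/w2.png",im);c=cam("wrist",s)
print(s["clock"],s["position"],yang(s),s["contact_force"])
for b in blobs(im,(50,80,60),(85,255,255),1000):print("green",cv2.boundingRect(b),rect(c,b,.058))
zt=s["position"][2]-.011
for b in blobs(im,(25,120,80),(48,255,255),100):print("vial",cv2.boundingRect(b),rect(c,b,zt+.042))
print("rel strip",rel(s,[.5126,-.0224,.058]), "strip px",proj(c,[[.5126,-.0224,.058]]))
E
```

```text
clock: 9.9
position: [0.5119, -0.0224, 0.1393]
ee_rot: [-0.001, 0.745, 0.667, -0.001]
contact_force: [0.4, -1.1, -2.9]
width: 0.0246
gripper_force: 51.1
clock: 10.4
position: [0.5125, -0.0225, 0.1398]
ee_rot: [-0.001, 0.665, 0.746, -0.0]
contact_force: [0.2, -0.9, -3.9]
width: 0.0249
gripper_force: 51.1
10.4 [ 0.51248208 -0.02253485  0.13980925] 6.567180219618835 [ 0.22552448 -0.88004048 -3.92731389]
green (171, 48, 181, 222) [510.3   1.5 161.2 119.6 -83.2]
vial (245, 297, 33, 39) [515.1 -38.2  18.2  13.  -82.6]
vial (244, 258, 35, 8) [512.1 -13.6  13.3   2.9   4.6]
vial (243, 177, 38, 79) [510.1   4.7  31.   13.7 -83.5]
rel strip [ 0.1  0.2 81.8] strip px [[260.53308999 200.6608724 ]]
```

View pics/w2.png

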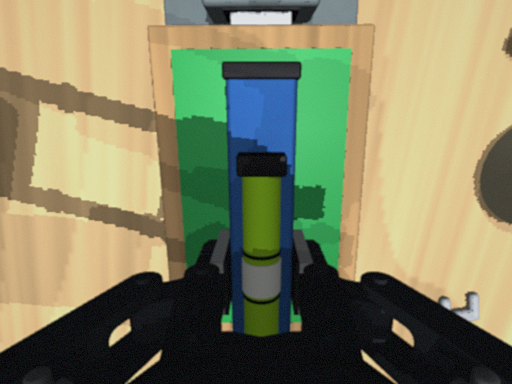

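The wrist view shows the level (x 225–300 px) aligned over the strip, with the bubble at (261,278) in the raised level. Lowering it now.

```bash
python3 -m handwheel '[[[0,0,40],[0,0,0],1],[[0,0,20],[0,0,0],1],[[0,0,5],[0,0,0],1],[[0,0,3],[0,0,0],1],[[0,0,0],[0,0,0],1]]'
python3 -m handwheel '[[[0,0,1],[0,0,0],1],[[0,0,1],[0,0,0],1],[[0,0,0],[0,0,0],1]]'
```

```text
clock: 11.08
position: [0.5136, -0.0227, 0.073]
ee_rot: [0.001, 0.665, 0.747, 0.0]
contact_force: [-0.1, 0.6, -3.3]
width: 0.0249
gripper_force: 51.0
clock: 11.45
position: [0.5129, -0.0226, 0.0704]
ee_rot: [0.0, 0.665, 0.747, 0.0]
contact_force: [0.3, 0.3, -3.4]
width: 0.0253
gripper_force: 51.0
```

```bash
python3 -m handwheel '[[[0,0,1],[0,0,0],1],[[0,0,0],[0,0,0],1]]'
python3 -m handwheel '[[[0,0,1],[0,0,0],1],[[0,0,0],[0,0,0],1]]'
```

```text
clock: 11.7
position: [0.5129, -0.0226, 0.0692]
ee_rot: [-0.0, 0.665, 0.747, -0.0]
contact_force: [0.2, 0.4, -3.2]
width: 0.0248
gripper_force: 51.0
clock: 11.95
position: [0.513, -0.0225, 0.0686]
ee_rot: [0.0, 0.665, 0.747, 0.0]
contact_force: [-1.2, 1.7, -0.4]
width: 0.0251
gripper_force: 51.7
```

Contact is starting. Settle slightly, open and retreat upward.

```bash
python3 -m handwheel '[[[0,0,0.7],[0,0,0],1],[[0,0,0],[0,0,0],1],[[0,0,0],[0,0,0],-1],[[0,0,0],[0,0,0],-1],[[0,0,0],[0,0,0],-1],[[0,0,0],[0,0,0],-1],[[0,0,0],[0,0,0],-1],[[0,0,0],[0,0,0],-1],[[0,0,0],[0,0,0],-1],[[0,0,-20],[0,0,0],-1],[[0,0,-40],[0,0,0],-1],[[0,0,-50],[0,0,0],-1],[[0,0,0],[0,0,0],-1]]'
python3 - <<'E'
from h import *
s=readout.get_state();c=cam("wrist",s);im=vision.get_image("wrist");cv2.imwrite("pics/w3.png",im)
print(s["clock"],s["position"],yang(s),s["qpos"])
print("knob pred px",proj(c,[[.4935,.136,.107],[.492,.1335,.107]]))
for b in blobs(im,(25,120,80),(48,255,255),100):print("vial",cv2.boundingRect(b),rect(c,b,.1))
print("rel knob",rel(s,[.4925,.135,.107]))
t=vision.get_image("top");cv2.imwrite("pics/t3.png",t);t2=vision.get_image("side");cv2.imwrite("pics/s3.png",t2)
E
```

```text
clock: 13.58
position: [0.5159, -0.0231, 0.1817]
ee_rot: [0.004, 0.665, 0.747, 0.002]
contact_force: [-0.0, 0.3, -0.5]
width: 0.0855
gripper_force: 0.0
13.575 [ 0.5158783  -0.02309504  0.18168882] 6.641740516098632 [-1.79603506e-01  2.17365090e-01  1.71514610e+00  9.62001892e-05
  1.19967268e+00 -2.95546232e-01]
knob pred px [[252.52180457 -58.08667686]
 [249.52521587 -53.48939187]]
vial (248, 227, 17, 23) [516.9 -53.4  18.3  12.4 -84. ]
vial (247, 140, 19, 65) [511.   -2.5  47.4  12.8 -84. ]
rel knob [159.9  -5.6  74.2]
```

View pics/w3.png

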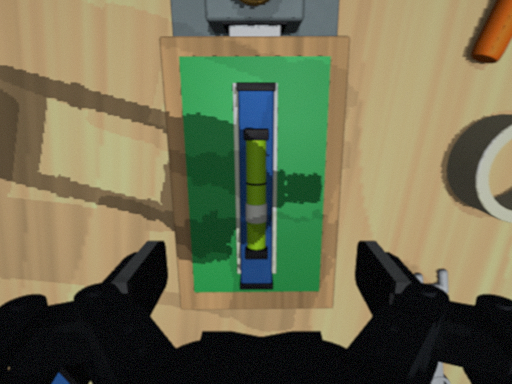

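The level stands on the strip and has been released. The bubble sits off-centre at (256,214), on the hinge side. I'll turn the wrist back 48° for a long clockwise stroke, and this gives the bubble time to settle before I measure it.

```bash
python3 -m handwheel '[[[0,0,0],[0,0,-1],-1],[[0,0,0],[0,0,-1],-1],[[0,0,0],[0,0,-1],-1],[[0,0,0],[0,0,-1],-1],[[0,0,0],[0,0,-1],-1],[[0,0,0],[0,0,-1],-1],[[0,0,0],[0,0,-1],-1],[[0,0,0],[0,0,-1],-1],[[0,0,0],[0,0,0],-1]]'
cat >>h.py <<'E'
def profile(im,c,zt,a=np.radians(96.9),o=(.5126,-.0224)):
    "sample vial along the board axis, s in mm towards knob: V, saturation; finds nothing by itself"
    s=np.arange(-90,90,.5);d=np.array([np.cos(a),np.sin(a)]);n=np.array([-d[1],d[0]])
    hsv=cv2.cvtColor(im,cv2.COLOR_BGR2HSV).astype(np.float32);out=0
    for w in(-.002,0,.002):
        P=np.array(o)+np.outer(s/1000,d)+w*n
        uv=proj(c,np.c_[P,np.full(len(s),zt)]).astype(np.float32)
        out=out+cv2.remap(hsv,uv[None,:,0],uv[None,:,1],cv2.INTER_LINEAR)[0]/3
    return s,out[:,1],out[:,2]
E
python3 - <<'E'
from h import *
s=readout.get_state();c=cam("wrist",s);im=vision.get_image("wrist");cv2.imwrite("pics/w4.png",im)
print(s["clock"],s["position"],yang(s),s["qpos"])
x,S,V=profile(im,c,.102)
for i in range(60,300,4):print(x[i],int(S[i]),int(V[i]),end=" | ")
print("rel knob",rel(s,[.4925,.135,.107]))
E
```

```text
clock: 14.85
position: [0.5119, -0.0224, 0.1759]
ee_rot: [-0.002, 0.304, 0.953, -0.0]
contact_force: [0.3, 0.1, -0.8]
width: 0.0855
gripper_force: 0.0
14.85 [ 0.51187722 -0.022445    0.17589623] 54.561885818579256 [-1.79754135e-01  2.23024491e-01  1.72296195e+00  1.00060533e-04
  1.19919602e+00 -1.13207282e+00]
-60.0 182 136 | -58.0 184 134 | -56.0 180 136 | -54.0 184 135 | -52.0 184 134 | -50.0 180 138 | -48.0 165 84 | -46.0 25 26 | -44.0 27 32 | -42.0 41 34 | -40.0 202 125 | -38.0 205 191 | -36.0 204 191 | -34.0 207 166 | -32.0 218 126 | -30.0 211 102 | -28.0 216 89 | -26.0 229 78 | -24.0 213 80 | -22.0 208 80 | -20.0 225 80 | -18.0 32 91 | -16.0 5 93 | -14.0 9 93 | -12.0 10 99 | -10.0 7 124 | -8.0 7 127 | -6.0 7 127 | -4.0 118 109 | -2.0 214 108 | 0.0 217 109 | 2.0 212 110 | 4.0 208 110 | 6.0 219 109 | 8.0 216 109 | 10.0 209 106 | 12.0 186 57 | 14.0 216 111 | 16.0 209 111 | 18.0 216 109 | 20.0 205 111 | 22.0 219 109 | 24.0 205 111 | 26.0 216 110 | 28.0 209 111 | 30.0 214 110 | 32.0 221 110 | 34.0 204 112 | 36.0 207 112 | 38.0 203 112 | 40.0 213 116 | 42.0 206 136 | 44.0 139 58 | 46.0 26 40 | 48.0 14 48 | 50.0 14 50 | 52.0 182 145 | 54.0 181 163 | 56.0 180 165 | 58.0 183 166 | rel knob [106.9 117.1  69.1]
```

The bubble centre is about 13 mm towards the hinge, so the screw needs about 1.9 rad clockwise. Moving above the knob for a close look.

```bash
python3 -m handwheel '[[[35.6,39,0],[0,0,0],-1],[[35.6,39,0],[0,0,0],-1],[[35.6,39,0],[0,0,0],-1],[[0,0,0],[0,0,0],-1],[[0,0,0],[0,0,0],-1]]'
python3 - <<'E'
from h import *
s=readout.get_state();c=cam("wrist",s);im=vision.get_image("wrist");cv2.imwrite("pics/w5.png",im)
print(s["clock"],s["position"],yang(s))
print(proj(c,[[.4925,.135,.107]]))
for b in blobs(im,(0,0,0),(180,255,50),300):
    r=rect(c,b,.107);(x,y),rad=cv2.minEnclosingCircle(b);print(cv2.boundingRect(b),r,rel(s,[r[0]/1e3,r[1]/1e3,.107]))
E
```

```text
clock: 15.52
position: [0.4933, 0.1344, 0.1771]
ee_rot: [-0.0, 0.304, 0.953, -0.001]
contact_force: [0.3, -0.1, -0.6]
width: 0.0852
gripper_force: 0.0
15.525 [0.49327762 0.13439093 0.17708257] 54.64219111511644
[[259.68794406 203.32975113]]
(0, 235, 512, 149) [564.1  79.2 428.1 133.4  54.8] [-89.7  -3.9  70.1]
(172, 155, 120, 104) [478.6 134.8 103.4  47.2   7.3] [12.2 -8.1 70.1]
(431, 0, 31, 95) [477.3 288.1  58.7  11.3 -18.9] [102.  116.2  70. ]
```

View pics/w5.png

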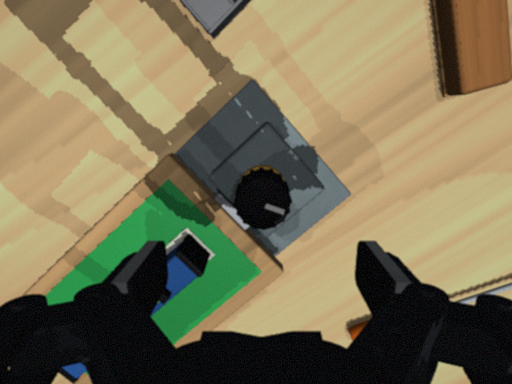

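The wrist view shows the knob's top disc centred at about (262,200), some 3 mm in tool x and 2 mm in y from the axis. Its white mark is at (272,208), and the brass clutch edge shows behind it. Correcting, descending and gripping.

```bash
python3 -m handwheel '[[[3,1.8,30],[0,0,0],-1],[[0,0,40],[0,0,0],-1],[[0,0,20],[0,0,0],-1],[[0,0,10],[0,0,0],-1],[[0,0,0],[0,0,0],-1],[[0,0,0],[0,0,0],1],[[0,0,0],[0,0,0],1],[[0,0,0],[0,0,0],1],[[0,0,0],[0,0,0],1],[[0,0,0],[0,0,0],1],[[0,0,0],[0,0,0],1],[[0,0,0],[0,0,0],1],[[0,0,0],[0,0,0],1],[[0,0,0],[0,0,0],1],[[0,0,0],[0,0,0],1]]' 60
```

```text
clock: 17.45
position: [0.492, 0.1371, 0.0776]
ee_rot: [0.0, 0.304, 0.953, -0.001]
contact_force: [-1.7, -5.4, 1.9]
width: 0.0384
gripper_force: 60.0
```

```bash
python3 -m handwheel '[[[0,-0.7,1.5],[0,0,0],1],[[0,0,1],[0,0,0],1],[[0,0,0],[0,0,0],1]]'
python3 -m handwheel '[[[0,0,0.5],[0,0,0],1],[[0,0,0],[0,0,0],1]]'
python3 -m handwheel '[[[0,0,0.5],[0,0,0],1],[[0,0,0],[0,0,0],1]]'
```

```text
clock: 17.82
position: [0.492, 0.1371, 0.0761]
ee_rot: [0.0, 0.304, 0.953, 0.0]
contact_force: [-2.3, -4.4, 8.5]
width: 0.0383
gripper_force: 60.9
clock: 18.08
position: [0.492, 0.137, 0.076]
ee_rot: [0.001, 0.304, 0.953, 0.0]
contact_force: [-3.2, -5.3, 11.5]
width: 0.0389
gripper_force: 61.0
clock: 18.32
position: [0.492, 0.1371, 0.0759]
ee_rot: [0.001, 0.304, 0.953, 0.0]
contact_force: [-3.9, -4.5, 15.7]
width: 0.0384
gripper_force: 61.3
```

```bash
python3 -m handwheel '[[[0,0,-0.1],[0,0,1],1],[[0,0,0],[0,0,1],1],[[0,0,0],[0,0,1],1],[[0,0,0],[0,0,1],1]]'
python3 - <<'E'
from h import *
print(readout.get_state()["moment"])
E
python3 -m handwheel '[[[0,0,0],[0,0,1],1],[[0,0,0],[0,0,1],1],[[0,0,0],[0,0,1],1],[[0,0,0],[0,0,1],1],[[0,0,0],[0,0,1],1],[[0,0,0],[0,0,1],1],[[0,0,0],[0,0,1],1],[[0,0,0],[0,0,1],1],[[0,0,0],[0,0,0],1]]'
python3 - <<'E'
from h import *
s=readout.get_state();print(s["moment"],s["qpos"],yang(s))
for n,u in(("top",None),("side",None)):
    im=vision.get_image(n);cv2.imwrite(f"pics/{n}6.png",im);c=cam(n)
    u,v=proj(c,[[.5126,-.0224,.1]])[0].astype(int);print(n,u,v)
    cv2.imwrite(f"pics/{n}6c.png",cv2.resize(im[v-40:v+40,u-50:u+50],None,fx=4,fy=4,interpolation=cv2.INTER_CUBIC))
cv2.imwrite("pics/c6.png",np.hstack([cv2.imread("pics/top6c.png"),cv2.imread("pics/side6c.png")]))
E
```

```text
clock: 18.82
position: [0.4928, 0.1376, 0.076]
ee_rot: [0.001, 0.497, 0.868, 0.001]
contact_force: [-2.9, -2.8, 12.6]
width: 0.0383
gripper_force: 61.1
[-0.38044495  0.26338989  0.02988539]
clock: 19.95
position: [0.4948, 0.1377, 0.0761]
ee_rot: [0.002, 0.806, 0.592, 0.003]
contact_force: [0.5, -3.2, 9.5]
width: 0.0383
gripper_force: 60.8
[-0.62034818 -0.22142764 -0.01131017] [ 1.35876051e-01  3.21000491e-01  1.86962936e+00 -4.56229020e-05
  9.44132504e-01  4.39408068e-01] -17.39008771063508
top 238 182
side 244 180
```

View pics/c6.png

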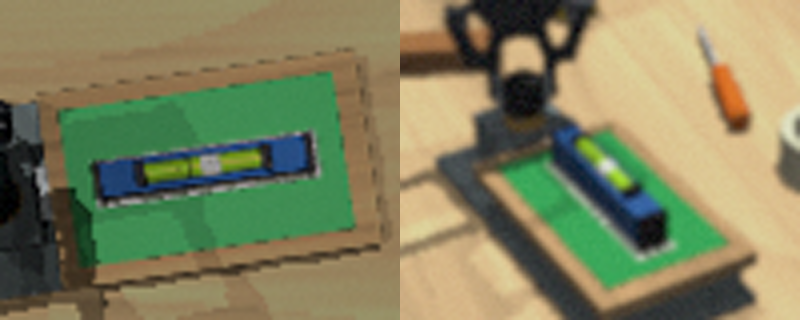

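The top crop shows the bubble at (210,163) with the vial centre at about (204,166), so about 4 mm remains. The clutch drives as predicted. Turning the remaining ~36° with a bit more press.

```bash
python3 -m handwheel '[[[0,0,0.4],[0,0,1],1],[[0,0,0],[0,0,1],1],[[0,0,0],[0,0,1],1],[[0,0,0],[0,0,1],1],[[0,0,0],[0,0,1],1],[[0,0,0],[0,0,1],1],[[0,0,0],[0,0,0],1],[[0,0,0],[0,0,0],1],[[0,0,0],[0,0,0],1],[[0,0,0],[0,0,0],1],[[0,0,0],[0,0,0],1],[[0,0,0],[0,0,0],1],[[0,0,0],[0,0,0],1],[[0,0,0],[0,0,0],1],[[0,0,0],[0,0,0],1],[[0,0,0],[0,0,0],1]]'
python3 - <<'E'
from h import *
s=readout.get_state();print(s["moment"],yang(s))
A=[];
for k in range(4):A.append(vision.get_image("top").astype(np.float32))
im=np.mean(A,0).astype(np.uint8);c=cam("top");cv2.imwrite("pics/top7.png",im)
u,v=proj(c,[[.5126,-.0224,.1]])[0].astype(int)
cv2.imwrite("pics/c7.png",cv2.resize(im[v-20:v+20,u-35:u+35],None,fx=10,fy=10,interpolation=cv2.INTER_CUBIC))
x,S,V=profile(im,c,.1)
for i in range(70,290,4):print(x[i],int(S[i]),int(V[i]),end=" | ")
E
```

```text
clock: 22.05
position: [0.4959, 0.1367, 0.0761]
ee_rot: [0.002, 0.949, 0.315, 0.004]
contact_force: [1.5, -5.9, 10.6]
width: 0.0383
gripper_force: 60.8
[-1.22399891 -0.40862538 -0.03852358] -53.30384613725978
-55.0 182 128 | -53.0 182 124 | -51.0 179 112 | -49.0 116 66 | -47.0 50 39 | -45.0 23 42 | -43.0 72 67 | -41.0 129 105 | -39.0 176 150 | -37.0 177 153 | -35.0 180 152 | -33.0 185 150 | -31.0 188 151 | -29.0 189 150 | -27.0 187 149 | -25.0 183 149 | -23.0 179 150 | -21.0 176 150 | -19.0 174 151 | -17.0 176 151 | -15.0 180 151 | -13.0 186 149 | -11.0 193 135 | -9.0 162 117 | -7.0 80 111 | -5.0 33 141 | -3.0 3 155 | -1.0 4 153 | 1.0 3 153 | 3.0 4 152 | 5.0 8 149 | 7.0 44 134 | 9.0 117 116 | 11.0 189 102 | 13.0 193 134 | 15.0 193 144 | 17.0 193 139 | 19.0 188 129 | 21.0 182 133 | 23.0 178 141 | 25.0 180 141 | 27.0 184 141 | 29.0 188 141 | 31.0 188 143 | 33.0 192 143 | 35.0 194 144 | 37.0 190 145 | 39.0 188 140 | 41.0 183 123 | 43.0 167 88 | 45.0 86 52 | 47.0 38 37 | 49.0 41 40 | 51.0 137 62 | 53.0 184 87 |
```

View pics/c7.png

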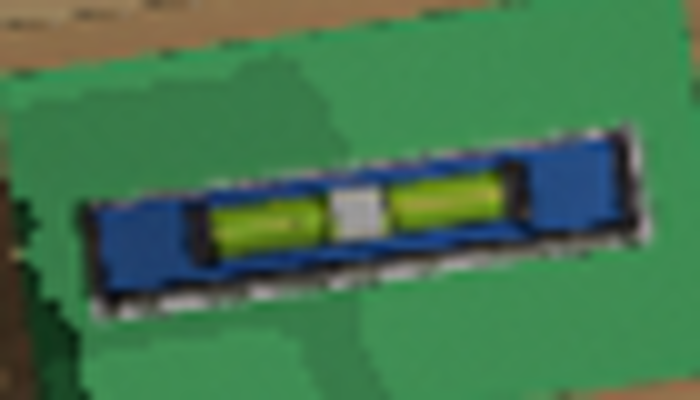

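Bubble spans −7.5 to 8.7 mm and the vial centre is at about 0.6–1.2 mm, so it is centred within about 0.6 mm. I'll firm up the press to mid-range and recheck.

```bash
python3 -m handwheel '[[[0,0,0.4],[0,0,0],1],[[0,0,0],[0,0,0],1],[[0,0,0],[0,0,0],1],[[0,0,0],[0,0,0],1],[[0,0,0],[0,0,0],1],[[0,0,0],[0,0,0],1],[[0,0,0],[0,0,0],1],[[0,0,0],[0,0,0],1],[[0,0,0],[0,0,0],1],[[0,0,0],[0,0,0],1]]'
python3 - <<'E'
from h import *
im=np.mean([vision.get_image("top").astype(np.float32) for _ in range(4)],0).astype(np.uint8);c=cam("top")
x,S,V=profile(im,c,.1)
w=x[(S<100)&(abs(x)<25)];print("bubble",w.min(),w.max(),w.mean())
b=x[(V<100)&(abs(x)>30)&(abs(x)<46)];print("vial",b[b<0].max(),b[b>0].min())
print(readout.get_state()["contact_force"])
E
```

```text
clock: 23.5
position: [0.4959, 0.1367, 0.076]
ee_rot: [0.002, 0.949, 0.315, 0.004]
contact_force: [1.4, -5.3, 12.5]
width: 0.0381
gripper_force: 61.0
bubble -7.0 8.5 0.75
vial -41.5 42.5
[ 1.46402831 -5.58553337 12.91612069]
```

The bubble centre is at 0.75 mm and the vial centre at 0.5 mm, with 12.9 N of press and steady. Handing in.

```bash
python3 -c "
from rig import manip;print(manip.sign_off())"
```

```text
the job is handed in; nothing more can be done
None
```

I stood the middle-sized level along the pale strip and let go of it, then wound the screw until the bubble sat about 0.3 mm from centre; I handed in at about 23.7 s with the knob still gripped and pressed at about 13 N.

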